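# Draw the tunnel portal out of the castings tray and lay it in the row

### The arm

A 6-joint arm with a two-finger parallel gripper is mounted at the origin on the work surface. World frame = base frame: x ahead of the robot, y to its left, z up, the work surface at z = 0. Lengths are in m, angles in rad, forces in N, time in s.
With the tool pointing down it reaches from about 0.275 to 0.825 m from the base axis. Payload 5.2 kg.
Tool frame: the origin (TCP) lies at the very end of the fingers, on their centre line; the grasp point (between the pads) lies 19 mm behind it; z points along the fingers, y is the line along which they close (so a half turn about z gives the same grasp; the last joint's range is limited). The gripper opens to 93 mm and grips with 3 to 60 N. Pads are 15 mm wide; open, the fingers measure 128 mm over their backs; the gripper's body (75 mm by 188 mm) begins 65 mm behind the grasp point.
Start: joints at [1.095, 0.259, 1.535, -0, 1.348, -0.203], TCP at [0.148, 0.53, 0.219] pointing down, gripper open.
Joint ranges: [-3.14, 3.14], [-0.91, 2.08], [0.19, 2.58], [-1.22, 4.36], [0.22, 2.71], [-3.12, 3.12]. Speed limits (rad/s): [2.57, 2.57, 3.14, 3.14, 3.14, 3.14].

### API

Orientations are given as [roll, pitch, yaw] about the fixed x, y, z axes, in that order (R = Rz(yaw) Ry(pitch) Rx(roll)).
In Python, from workcell import ctrl gives the robot as it stands.
- The arm moves only by the tool servo_tool, never from a script. Its argument "series" is a list of rows, each a list of 3 entries, a list of its own where there are three numbers: the shift along the tool's x, y, z scaled (see below), then the turn about the tool's z scaled (see below), then the opening, from 0 (shut) to 1 (fully open). In form: [[[tx, ty, tz], roll, hand], ...]. A call has exactly 10 rows; each row is the pose to reach, as a shift and turn from the pose commanded when the call began, along the tool's axes at that moment; what a row does not reach only later rows make up. The controller multiplies each number of a shift by 200 mm and each number of a turn by 60 degrees. A row lasts 1/8 s, in which the tool goes at most 62.5 mm and 10.7 degrees, less where a joint would pass 70% of its speed; a pose out of reach is approached as far as the arm can. A call with a number of a shift or a turn outside -1 to 1 is refused whole. A call with a gripper value outside its range is refused whole. The fingers move at their own pace and stop on an object; "newtons" is the grip in N (left out, the last holds). Time passes only in rows, so rows that repeat a pose let the fingers close, or fill a call up. It gives the time, the measured TCP pose, the force, the opening and the grip force at its end, in the units of the state.
- ctrl.get_state(): the state, without advancing time (a new reading comes with each control period).
- ctrl.camera(name): name is "side" or "top"; returns (picture, depth): 420x560x3 uint8, red, green, blue; 420x560 float32, m along the optical axis (not along the pixel's ray), 0 where there is no reading.
- ctrl.camera_params(name): a dict with "K" (3x3 intrinsics, pixels), "world_from_camera" (4x4, takes a point from camera to world coordinates). Camera axes: x right, y down, z forward; pixel columns grow to the right and rows downward; lengths in m; the calibration is good to about 2 mm. A picture is of the moment at which its call begins. camera_params takes no time and is no camera call.
- ctrl.hand_in(): hands the job in; it is judged then, once.
Trained networks look in the newest picture that a camera, given by its name, has taken for a name from the list of things; names that differ only in an ending like _2 or _b are one class to them, and where a whole thing is asked for, a point or a joint stands for the part that bears it (a point fixed in the world has none). Each returns a list of dicts, best first, with "conf" (0 to 1); they miss things now and then, are a little off and sometimes report something else, mostly with a low value. They report only what shows in the picture. A call takes as long as a camera call. They do not tell look-alikes from the thing itself.
- ctrl.spot_in(camera, name): "location" ([x, y, z] in m, in world coordinates, good to about 4 mm: the middle of the surface that is visible of it).
- ctrl.outline_of(camera, name): "pixels" (420x560 bool, what is visible of it).
The state is a dict: "time": time; "q": joint angles; "joint_vel": joint speeds; "joint_efforts": joint torques, N m; "ee_pos": TCP position; "tool_rot": TCP orientation; "contact_force": force on the tool from outside, world axes, zero at the start; "wrist_torque": the same for the moment, N m; "grip_width": opening from 0.0 (shut) to 1.0 (fully open); "gripper_force": force on a finger pad.
Only numpy, scipy, OpenCV 4.12 (cv2) and the standard library are available. Lean on these libraries where they do the work, as an engineer would, in place of code of your own. Each camera call takes 0.05 s, during which the arm holds its last target. There are 200 camera calls.

### The job

Pick out the tunnel portal with the wide mouth from the plaster castings in the tray and draw it out through the open side of the tray, flat on the bench: the plaster is fresh and the legs snap, so never lift it or tip it up. Slide it into the row at the batten, between wall section and pilaster: coping edge against the batten along its whole width, and its side snug against the side of the wall section. Leave the other castings and everything else where they are.

Things in the scene. Friction and masses are not known exactly. Their poses are not given: they have to be found in the camera images.
- tray: Shallow plywood tray, fixed, on the robot's left, 420 (x) by 210 (y) mm: 3 mm floor, 10 mm walls up to 45 mm above the bench on its +y, +x, -x sides; open on its -y side (to the robot's right), a 3 mm step down to the bench. Three flat castings lie side by side by the opening, in any order, copings towards it, odd castings behind them. Origin: centre of the outline, at bench level.
- portal: The part wanted: grey plaster portal lying flat, 100 wide (x), 90 high (y), 18 mm thick (z), 0.13 to 0.21 kg, foot at y +45, coping edge at y -45 mm. Its mouth is a rectangular notch 62 wide, 52 high, right through, open at the foot (x -31 to 31, y -7 to 45 mm), 8 mm bevels in the two inner corners; legs 19 mm wide. Origin: centre of the outline, on the underside.
- coping (a point): Middle of the portal's coping edge, at half thickness: portal frame (0, -45, 9) mm.
- lintel (a point): Middle of the inner edge of the tunnel mouth, under the lintel, at half thickness: portal frame (0, -7, 9) mm. Two fingers put down into the mouth draw the portal along by pressing on this edge towards -y.
- batten: Straight wooden batten screwed to the bench to the robot's right, 420 (its x) by 18 (its y) by 22 mm high. Its +y face (y = +9 mm), towards the tray, is the line of the row. Origin: centre of its underside.
- wall: Loose plain wall section, same plaster, 110 wide (x) by 90 (y) by 18 mm, 0.22 kg, lying flat with its coping (-y edge) against the batten, centred 110 mm from the batten's middle along its x, on either side. Origin: centre of the outline, on the underside.
- pilaster: Loose pilaster casting, 50 wide (x) by 90 (y) by 18 mm (raised panel to 21), lying flat against the batten on the other side, centred about 110 mm from the batten's middle; the free stretch between wall section and pilaster is about 140 mm. Origin: centre of the outline, on the underside.
- narrow_portal: Bystander in the tray: portal of the same 100 x 90 x 18 mm outline, but its mouth is only 34 mm wide. Origin as for the portal.
- spare_wall: Bystander in the tray: plain slab without a mouth, 100 x 90 x 18 mm. Origin as for the portal.
- pier: Bystander at the back of the tray: round bridge pier standing upright, 44 mm wide, 64 mm high. Origin: centre of its foot.
- girder: Bystander at the back of the tray: I-shaped girder casting along x, 150 x 30 x 29 mm. Origin: centre of its underside.
- boxcar: Bystander beyond the work area: model goods van, 144 (its y) x 40 x 49 mm. Origin: centre, at bench level.
- glue: Bystander: white glue bottle, 40 mm wide, 85 mm high, behind the batten. Origin: centre of its foot.
- paint_a: Bystander: paint jar, 38 mm wide, 45 mm high, behind the batten. Origin: centre of its foot.
- paint_b: Bystander: another such paint jar. Origin: centre of its foot.
- tape: Bystander: roll of tape lying flat, 90 mm across, 24 mm high, behind the batten. Origin: centre of its underside.
- screwdriver: Bystander: screwdriver, 160 mm, lying behind the batten. Origin: on its underside.
There are look-alikes about, which are no part of the job. Leave any pink look-alike of the portal alone. Leave any turquoise look-alike of the wall alone.

How it is judged:
By the outcome, as a careful person would: the job done as asked, in the order asked, and still so for the second after the job is handed in, with the robot touching nothing.
It also fails if it takes over 61 s, if anything falls off the work surface, if the arm or the gripper's body presses on something with over 40 N, if the wrist force passes 120 N, or if a joint passes its speed limit or range.

## Working session

There is one attempt and no reset: what is moved stays moved. The work goes in short steps, Python scripts to look and compute and a tool call to move; the robot and the scene stay as the last step left them, time stands still between calls to the robot, and variables do not carry over. Pictures are saved under pics/ and viewed, at most 12 in all, crops included, and the job is handed in when it is done.

Besides the shell and the picture viewer there is one more tool, called after "Request:" as name(argument=value, ...) on one line, values as JSON. servo_tool: Moves the arm, as the interface text tells. Its arguments: {"type":"object","properties":{"series":{"type":"array"},"newtons":{"type":"number"}},"required":["series"]}

```bash
mkdir -p pics; ls; python3 - <<'E'
from workcell import ctrl
import cv2
s=ctrl.get_state();print(s['time'],s['ee_pos'],s['tool_rot'],s['grip_width'])
for c in('top','side'):
    p,d=ctrl.camera(c);cv2.imwrite(f'pics/{c}0.png',p[...,::-1])
    P=ctrl.camera_params(c);print(c,P['K'],P['world_from_camera'].round(3) if hasattr(P['world_from_camera'],'round') else P['world_from_camera'])
for n in('portal','narrow_portal','spare_wall','wall','pilaster','batten','tray','lintel','coping'):
    for r in ctrl.spot_in('top',n): print(n,[round(float(v),3) for v in r['location']],round(r['conf'],2))
E
```

```text
pics
0.0 [0.14791963 0.5291788  0.21782603] [-3.13982633e+00 -3.57629191e-04  2.86878989e+00] 0.9992640050769361
top [[437.94178826   0.         282.36439133]
 [  0.         437.94178826 209.56452369]
 [  0.           0.           1.        ]] [[-0.009 -0.99   0.141  0.302]
 [-1.     0.012  0.021 -0.031]
 [-0.022 -0.141 -0.99   1.391]
 [ 0.     0.     0.     1.   ]]
side [[384.07581622   0.         281.94600304]
 [  0.         384.07581622 214.82531884]
 [  0.           0.           1.        ]] [[ 0.997 -0.025  0.07   0.389]
 [-0.072 -0.553  0.83  -0.973]
 [ 0.017 -0.833 -0.553  0.688]
 [ 0.     0.     0.     1.   ]]
portal [0.417, 0.195, 0.019] 0.91
portal [0.665, 0.439, 0.019] 0.87
spare_wall [0.543, 0.2, 0.02] 0.67
wall [0.169, -0.308, 0.019] 0.92
wall [0.444, -0.158, 0.016] 0.6
pilaster [0.658, -0.122, 0.02] 0.55
batten [0.561, -0.195, 0.019] 0.85
batten [0.443, -0.16, 0.015] 0.58
tray [0.533, 0.258, 0.002] 0.75
tray [0.367, -0.359, 0.023] 0.3
lintel [0.663, 0.439, 0.02] 0.95
lintel [0.42, 0.193, 0.022] 0.71
lintel [0.665, -0.357, 0.058] 0.64
coping [0.665, 0.444, 0.015] 0.76
coping [0.423, 0.198, 0.02] 0.74
```

View pics/top0.png

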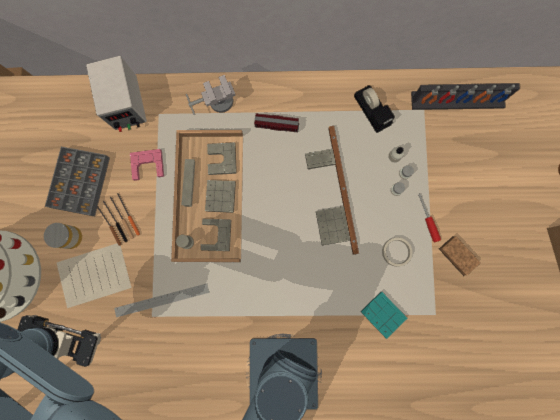

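View pics/side0.png

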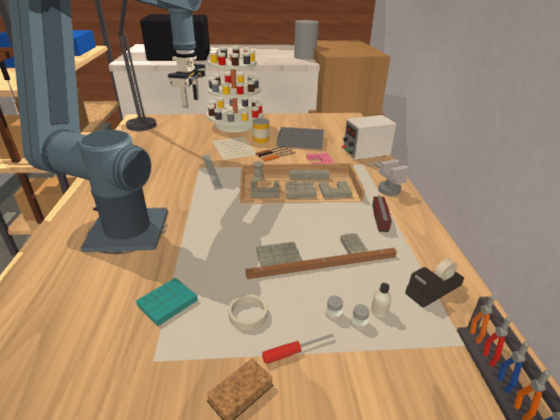

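The top view shows the tray with three castings at pixels (222,158), (221,197) and (216,235). The batten is slanted, running from (332,128) to (355,252), with the pilaster at (320,158) and the wall at (333,225). Next I'll enlarge it to find the wide mouth.

```bash
python3 - <<'E'
import cv2,numpy as np
p=cv2.imread('pics/top0.png')
a=cv2.resize(p[120:272,165:255],None,fx=3.9,fy=3.9,interpolation=2)
b=cv2.resize(p[120:272,290:370],None,fx=3.9,fy=3.9,interpolation=2)
c=np.hstack([a,b]);print(c.shape);cv2.imwrite('pics/crop0.png',c)
E
```

```text
(593, 663, 3)
```

View pics/crop0.png

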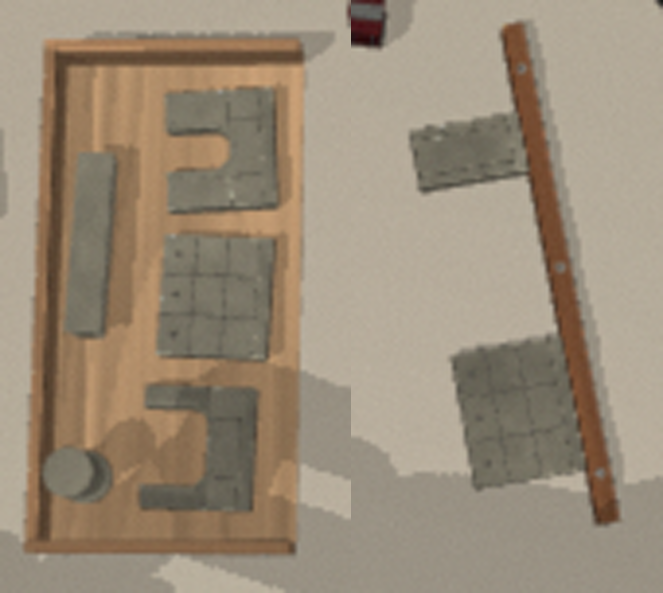

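The wide mouth is on the lowest casting in the crop, at about (200,447), which is roughly x 0.42. The top one is narrow and the middle one is a slab. Next I'll fit prism models to the network outlines to get accurate poses.

```bash
cat > h.py <<'E'
from workcell import ctrl
import cv2,numpy as np
from scipy.optimize import minimize
U=6
rect=lambda w,h:np.array([[-w/2,-h/2],[w/2,-h/2],[w/2,h/2],[-w/2,h/2]])/1e3
PORT=np.array([[-50,-45],[50,-45],[50,45],[31,45],[31,1],[23,-7],[-23,-7],[-31,1],[-31,45],[-50,45]])/1e3
M=dict(portal=(PORT,.018),wall=(rect(110,90),.018),pilaster=(rect(50,90),.018),batten=(rect(420,18),.022),spare_wall=(rect(100,90),.018),tray=(rect(420,210),.045))
def proj(P,X):
    w=np.linalg.inv(np.array(P['world_from_camera']));c=X@w[:3,:3].T+w[:3,3];k=c@np.array(P['K']).T
    return k[:,:2]/k[:,2:]
def sil(P,name,pose,z0,o,sh):
    poly,h=M[name];x,y,a=pose;c,s=np.cos(a),np.sin(a)
    q=poly@np.array([[c,s],[-s,c]])+[x,y]
    b,t=[((proj(P,np.c_[q,np.full(len(q),z)])-o+.5)*U-.5) for z in(z0,z0+h)]
    m=np.zeros((sh[0]*U,sh[1]*U),np.uint8);f=lambda v:cv2.fillPoly(m,[np.round(v*16).astype(np.int32)],1,shift=4)
    f(t)
    f(b)
    for i in range(len(q)):
        j=(i+1)%len(q);f(np.array([b[i],b[j],t[j],t[i]]))
    return m
def fit(cam,name,near,ang,z0=0.,verbose=1):
    """pose (x,y,yaw) of the outline nearest `near`"""
    P=ctrl.camera_params(cam);best=None
    for r in ctrl.outline_of(cam,name):
        px=np.array(r['pixels']);ys,xs=np.nonzero(px)
        c=proj(P,np.array([[*near,z0+.018]]))[0];d=np.hypot(xs.mean()-c[0],ys.mean()-c[1])
        if best is None or d<best[0]:best=(d,px,xs,ys)
    if best is None or best[0]>40:print(name,'not found');return None
    d,px,xs,ys=best;o=np.array([xs.min()-12,ys.min()-12]);e=(xs.max()+12,ys.max()+12)
    o=np.maximum(o,0);cr=px[o[1]:e[1],o[0]:e[0]].astype(np.float32);sh=cr.shape
    def cost(v):
        m=cv2.resize(sil(P,name,(v[0],v[1],v[2]*10),z0,o,sh).astype(np.float32),sh[::-1],interpolation=cv2.INTER_AREA)
        return np.abs(m-cr).sum()/cr.sum()
    res=min((minimize(cost,[near[0],near[1],(ang+da)/10],method='Nelder-Mead',options=dict(initial_simplex=np.array([[near[0],near[1],(ang+da)/10]]*4)+np.vstack([[0,0,0],np.eye(3)*.012]),xatol=1e-5,fatol=1e-5)) for da in(0,-.08)),key=lambda r:r.fun)
    v=np.array([res.x[0],res.x[1],res.x[2]*10])
    if verbose:print(cam,name,'xy mm',(v[:2]*1e3).round(1),'yaw deg',np.degrees(v[2]).round(2),'err',round(res.fun,3),'dpx',round(d,1))
    return v
E
python3 - <<'E'
from h import *
for c in('top','side'):
    ctrl.camera(c)
    fit(c,'portal',(.417,.195),0,.003);fit(c,'wall',(.444,-.158),.17)
    fit(c,'pilaster',(.658,-.122),.17);fit(c,'batten',(.561,-.195),.17)
E
```

```text
top portal xy mm [422.3 210. ] yaw deg -1.31 err 0.06 dpx 1.3
top wall xy mm [ 447.1 -159.6] yaw deg 9.37 err 0.035 dpx 0.8
top pilaster xy mm [ 664.4 -123.7] yaw deg 9.2 err 0.142 dpx 1.3
top batten xy mm [ 564.6 -196. ] yaw deg 9.25 err 0.139 dpx 0.2
side portal xy mm [421.7 216.8] yaw deg -3.28 err 0.297 dpx 2.1
side wall xy mm [ 447.1 -137.5] yaw deg 9.04 err 0.272 dpx 1.2
side pilaster xy mm [ 665.5 -106.9] yaw deg 7.95 err 0.289 dpx 1.7
side batten xy mm [ 566.7 -192.2] yaw deg 9.08 err 0.08 dpx 2.1
```

```bash
cat >> h.py <<'E'
def plan(*wps):
    """wps: (x,y,z mm, tool yaw deg) -> tool-frame shift and turn in the units of the moves"""
    from scipy.spatial.transform import Rotation as R
    s=ctrl.get_state();r=R.from_euler('xyz',s['tool_rot']);p=np.array(s['ee_pos'])*1e3
    print('t',round(s['time'],2),'tcp',p.round(1),'yaw',np.degrees(s['tool_rot'][2]).round(2),'F',np.round(s['contact_force'],1))
    for w in wps:
        t=r.inv().apply(np.array(w[:3])-p)/200
        turn=-((w[3]-np.degrees(s['tool_rot'][2])+180)%360-180)/60
        print(w,t.round(3),round(turn,3))
E
python3 -c "
from h import *
plan((422.8,228,120,88.5))"
```

```text
t 1.05 tcp [148.2 529.7 218.7] yaw 164.37 F [-0.2  0.2 -0.4]
(422.8, 228, 120, 88.5) [-1.729 -1.083  0.493] 1.265
```

Request:
servo_tool(series=[[[-0.2, -0.12, 0], 0.1, 0.07], [[-0.4, -0.24, 0.05], 0.25, 0.07], [[-0.6, -0.36, 0.1], 0.4, 0.07], [[-0.8, -0.48, 0.15], 0.55, 0.07], [[-0.95, -0.6, 0.2], 0.7, 0.07], [[-1.0, -0.63, 0.25], 0.85, 0.07], [[-1.0, -0.63, 0.25], 0.95, 0.07], [[-1.0, -0.63, 0.25], 1.0, 0.07], [[-1.0, -0.63, 0.25], 1.0, 0.07], [[-1.0, -0.63, 0.25], 1.0, 0.07]], newtons=20)

```text
time: 2.3
ee_pos: [0.3068, 0.3545, 0.1687]
tool_rot: [3.141, -0.0, 1.823]
contact_force: [-0.1, -0.4, -0.4]
grip_width: 0.071
gripper_force: 0.0
```

```bash
python3 -c "
from h import *
plan((422.8,228,120,88.5),(422.8,228,60,88.5));print(ctrl.get_state()['grip_width'])"
```

```text
t 2.3 tcp [306.8 354.5 168.7] yaw 104.44 F [-0.1 -0.4 -0.4]
(422.8, 228, 120, 88.5) [-0.757  0.404  0.244] 0.266
(422.8, 228, 60, 88.5) [-0.757  0.404  0.544] 0.266
0.07099195610731143
```

Request:
servo_tool(series=[[[-0.18, 0.1, 0.05], 0.08, 0.07], [[-0.37, 0.2, 0.1], 0.16, 0.07], [[-0.56, 0.3, 0.15], 0.22, 0.07], [[-0.7, 0.38, 0.2], 0.266, 0.07], [[-0.757, 0.404, 0.25], 0.266, 0.07], [[-0.757, 0.404, 0.35], 0.266, 0.07], [[-0.757, 0.404, 0.45], 0.266, 0.07], [[-0.757, 0.404, 0.53], 0.266, 0.07], [[-0.757, 0.404, 0.54], 0.266, 0.07], [[-0.757, 0.404, 0.54], 0.266, 0.07]])

```text
time: 3.55
ee_pos: [0.4224, 0.2283, 0.0609]
tool_rot: [-3.142, -0.0, 1.544]
contact_force: [0.0, -0.6, 0.7]
grip_width: 0.071
gripper_force: 0.0
```

```bash
python3 - <<'E'
from h import *
plan((422.8,228,6,88.5))
p,_=ctrl.camera('top');a=p[110:280,130:270];q,_=ctrl.camera('side');b=q[90:230,210:400]
cv2.imwrite('pics/c1.png',np.hstack([cv2.resize(a,(412,500),interpolation=2),cv2.resize(b,(380,500)[::1],interpolation=2)])[...,::-1])
E
```

```text
t 3.55 tcp [422.4 228.3  60.9] yaw 88.48 F [ 0.  -0.6  0.7]
(422.8, 228, 6, 88.5) [-0.001  0.002  0.274] -0.0
```

View pics/c1.png

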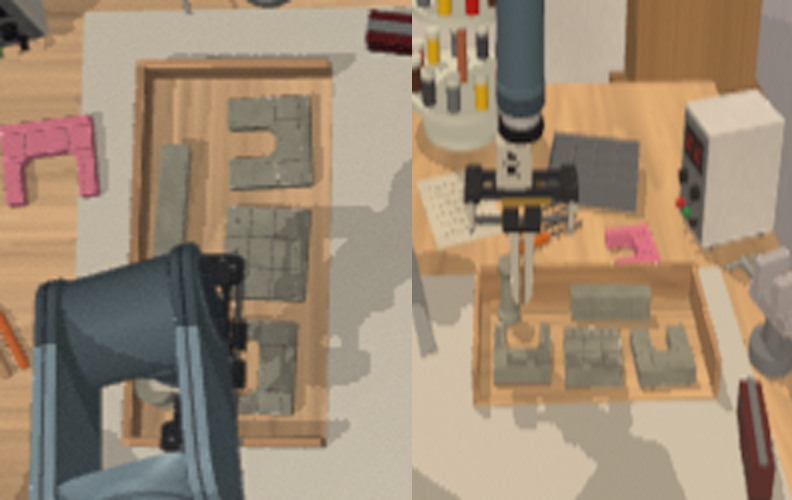

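The side crop shows the two fingers at (522,295), directly above the wide mouth at (522,345). Next I'll descend.

Request:
servo_tool(series=[[[0, 0, 0.1], 0, 0.07], [[0, 0, 0.17], 0, 0.07], [[0, 0, 0.22], 0, 0.07], [[0, 0, 0.25], 0, 0.07], [[0, 0, 0.27], 0, 0.07], [[0, 0, 0.27], 0, 0.07], [[-0.02, 0, 0.27], 0, 0.07], [[-0.03, 0, 0.27], 0, 0.07], [[-0.04, 0, 0.27], 0, 0.07], [[-0.045, 0, 0.27], 0, 0.07]])

```text
time: 4.9
ee_pos: [0.4225, 0.2187, 0.0068]
tool_rot: [3.141, -0.0, 1.543]
contact_force: [-0.0, -0.4, -0.8]
grip_width: 0.069
gripper_force: 0.0
```

```bash
python3 - <<'E'
from h import *
plan((422.3,120,6,90),(422.3,90,6,90))
ctrl.camera('top');fit('top','portal',(.422,.21),-.03,.003)
E
```

```text
t 4.9 tcp [422.5 218.7   6.8] yaw 88.4 F [-0.  -0.4 -0.8]
(422.3, 120, 6, 90) [-0.493  0.013  0.004] -0.027
(422.3, 90, 6, 90) [-0.643  0.017  0.004] -0.027
top portal xy mm [422.6 210.6] yaw deg -2.35 err 0.681 dpx 9.3
```

Request:
servo_tool(series=[[[-0.03, 0.0, 0], 0, 0.07], [[-0.06, 0.0, 0], 0, 0.07], [[-0.1, 0.0, 0], 0, 0.07], [[-0.14, 0, 0], 0, 0.07], [[-0.18, 0, 0], 0, 0.07], [[-0.22, 0, 0], 0, 0.07], [[-0.26, 0, 0], 0, 0.07], [[-0.3, 0, 0], 0, 0.07], [[-0.33, 0, 0], 0, 0.07], [[-0.35, 0, 0], 0, 0.07]])

```text
time: 6.25
ee_pos: [0.4205, 0.1485, 0.0067]
tool_rot: [3.142, -0.0, 1.543]
contact_force: [0.0, -0.1, 0.4]
grip_width: 0.067
gripper_force: 0.5
```

```bash
python3 - <<'E'
from h import *
plan()
p,_=ctrl.camera('top');a=p[130:280,170:330];q,_=ctrl.camera('side');b=q[110:230,210:360]
cv2.imwrite('pics/c2.png',np.hstack([cv2.resize(a,(400,400),interpolation=2),cv2.resize(b,(400,400),interpolation=2)])[...,::-1])
fit('side','portal',(.42,.15),-.03,.0);fit('top','portal',(.42,.15),-.03,.0)
E
```

```text
t 6.25 tcp [420.5 148.5   6.7] yaw 88.39 F [ 0.  -0.1  0.4]
side portal xy mm [422.3 157.3] yaw deg -2.37 err 0.072 dpx 3.3
top portal xy mm [419.  145.6] yaw deg -0.98 err 1.412 dpx 12.5
```

View pics/c2.png

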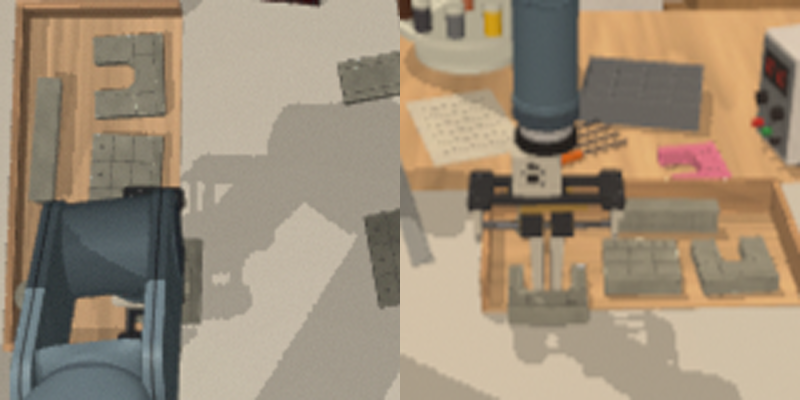

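The side crop shows the fingers in the mouth at (547,265), with the portal half out over the step and lying flat. Its neighbours haven't moved. I'll keep pulling.

Request:
servo_tool(series=[[[-0.03, 0.0, 0], 0, 0.07], [[-0.06, 0.0, 0], 0, 0.07], [[-0.09, 0.0, 0], 0, 0.07], [[-0.12, 0, 0], 0, 0.07], [[-0.15, 0, 0], 0, 0.07], [[-0.18, 0, 0.003], 0, 0.07], [[-0.21, 0, 0.005], 0, 0.07], [[-0.24, 0, 0.005], 0, 0.07], [[-0.26, 0, 0.005], 0, 0.07], [[-0.28, 0, 0.005], 0, 0.07]])

```text
time: 7.7
ee_pos: [0.4188, 0.0926, 0.0056]
tool_rot: [-3.141, 0.0, 1.543]
contact_force: [0.3, 1.3, -0.8]
grip_width: 0.07
gripper_force: 0.3
```

```bash
python3 - <<'E'
from h import *
ctrl.camera('side')
fit('side','portal',(.42,.10),-.03,.0)
# target & steering path of portal centre -> tcp
th=np.radians(9.3);u=np.array([np.cos(th),np.sin(th)]);n=np.array([-u[1],u[0]])
T=np.array([447.1,-159.6])+105*u;print('target',T)
for gap,nn in((8,130),(8,100),(8,60),(8,12),(8,3),(8,0)):print(gap,nn,(T+gap*u+nn*n).round(1))
plan((420,80,6,96),(424,67,6,104),(433,46,6,112),(443,26,6,115))
E
```

```text
side portal xy mm [420.9  97.2] yaw deg -1.41 err 0.123 dpx 5.4
target [ 550.71985022 -142.63159878]
8 130 [537.6 -13. ]
8 100 [542.5 -42.7]
8 60 [548.9 -82.1]
8 12 [ 556.7 -129.5]
8 3 [ 558.1 -138.4]
8 0 [ 558.6 -141.3]
t 7.8 tcp [418.9  92.5   5.6] yaw 88.39 F [ 0.  -0.1 -0.4]
(420, 80, 6, 96) [-0.062  0.007 -0.002] -0.127
(424, 67, 6, 104) [-0.127  0.029 -0.002] -0.26
(433, 46, 6, 112) [-0.23   0.077 -0.002] -0.393
(443, 26, 6, 115) [-0.329  0.13  -0.002] -0.443
```

```bash
python3 - <<'E'
from h import *
plan((419,82,6,96),(422,74,6,104),(427,64,6,111),(434,54,6,118),(443,43,6,124),(452,32,6,128))
E
```

```text
t 7.8 tcp [418.9  92.5   5.6] yaw 88.39 F [ 0.  -0.1 -0.4]
(419, 82, 6, 96) [-0.052  0.002 -0.002] -0.127
(422, 74, 6, 104) [-0.092  0.018 -0.002] -0.26
(427, 64, 6, 111) [-0.141  0.044 -0.002] -0.377
(434, 54, 6, 118) [-0.19   0.081 -0.002] -0.493
(443, 43, 6, 124) [-0.244  0.127 -0.002] -0.593
(452, 32, 6, 128) [-0.298  0.174 -0.002] -0.66
```

Request:
servo_tool(series=[[[-0.03, 0.0, 0], -0.06, 0.07], [[-0.052, 0.002, 0], -0.127, 0.07], [[-0.072, 0.01, 0], -0.19, 0.07], [[-0.092, 0.018, 0], -0.26, 0.07], [[-0.116, 0.03, 0], -0.32, 0.07], [[-0.141, 0.044, 0], -0.377, 0.07], [[-0.19, 0.081, 0], -0.493, 0.07], [[-0.22, 0.104, 0], -0.54, 0.07], [[-0.244, 0.127, 0], -0.593, 0.07], [[-0.27, 0.15, 0], -0.66, 0.07]])

```text
time: 9.05
ee_pos: [0.4471, 0.0381, 0.0055]
tool_rot: [-3.141, -0.001, 2.236]
contact_force: [-0.2, 0.4, 0.4]
grip_width: 0.069
gripper_force: 0.4
```

```bash
python3 - <<'E'
from h import *
p,_=ctrl.camera('top');q,_=ctrl.camera('side')
cv2.imwrite('pics/c3.png',np.hstack([cv2.resize(p[120:270,190:350],(400,375),interpolation=2),cv2.resize(q[130:290,210:370],(400,400),interpolation=2)[:375]])[...,::-1])
fit('side','portal',(.45,.04),.5,.0);fit('top','portal',(.45,.04),.5,.0)
plan((470,16,6,128),(490,-2,6,128),(514,-22,6,123),(536,-38,6,112),(546,-62,6,101),(550,-82,6,99.3))
E
```

```text
side portal xy mm [453.1  37.8] yaw deg 27.09 err 0.133 dpx 5.4
portal not found
t 9.25 tcp [447.3  38.1   5.6] yaw 127.92 F [-0.8  0.1 -0.2]
(470, 16, 6, 128) [-0.157  0.021 -0.002] -0.001
(490, -2, 6, 128) [-0.289  0.045 -0.002] -0.001
(514, -22, 6, 123) [-0.442  0.078 -0.002] 0.082
(536, -38, 6, 112) [-0.573  0.116 -0.002] 0.265
(546, -62, 6, 101) [-0.698  0.082 -0.002] 0.449
(550, -82, 6, 99.3) [-0.789  0.036 -0.002] 0.477
```

View pics/c3.png

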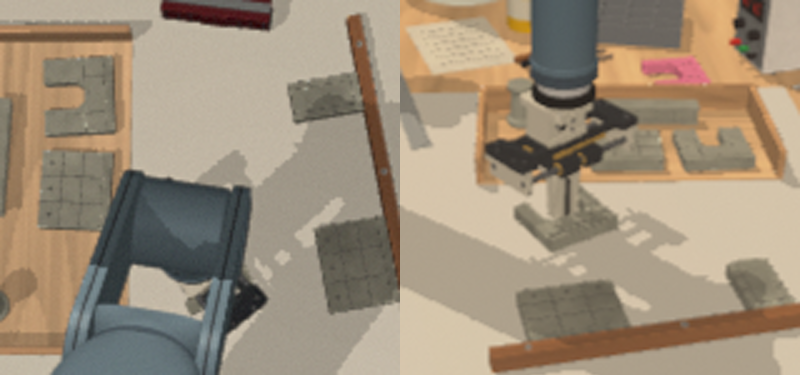

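The side crop shows the portal at (565,220), turned and following the fingers. I'll push on diagonally.

Request:
servo_tool(series=[[[-0.04, 0.0, 0], 0, 0.07], [[-0.08, 0.005, 0], 0, 0.07], [[-0.12, 0.012, 0], 0, 0.07], [[-0.16, 0.021, 0], 0, 0.07], [[-0.205, 0.03, 0], 0, 0.07], [[-0.25, 0.038, 0], 0, 0.07], [[-0.29, 0.045, 0], 0, 0.07], [[-0.34, 0.055, 0], 0.02, 0.07], [[-0.39, 0.066, 0], 0.05, 0.07], [[-0.42, 0.075, 0], 0.08, 0.07]])

```text
time: 10.5
ee_pos: [0.5117, -0.0194, 0.0057]
tool_rot: [3.141, 0.0, 2.148]
contact_force: [-1.3, 1.1, 0.8]
grip_width: 0.07
gripper_force: 0.6
```

```bash
python3 - <<'E'
from h import *
q,_=ctrl.camera('side');ctrl.camera('top')
fit('side','portal',(.515,-.022),.55,.0);fit('side','wall',(.4471,-.1375),.16);fit('top','portal',(.515,-.022),.55,.0)
plan((520,-28,6,120),(530,-38,6,115),(538,-48,6,109),(544,-60,6,103),(547,-72,6,99.3),(549,-84,6,99.3))
E
```

```text
side portal xy mm [513.3 -17.4] yaw deg 31.59 err 0.222 dpx 4.5
side wall xy mm [ 447.3 -134.9] yaw deg 5.67 err 0.32 dpx 4.4
top portal xy mm [516.3 -21.9] yaw deg 35.8 err 14.708 dpx 6.2
t 10.75 tcp [510.9 -18.8   5.6] yaw 123.22 F [-1.  -0.4 -0. ]
(520, -28, 6, 120) [-0.063  0.013 -0.002] 0.054
(530, -38, 6, 115) [-0.133  0.027 -0.002] 0.137
(538, -48, 6, 109) [-0.196  0.034 -0.002] 0.237
(544, -60, 6, 103) [-0.263  0.026 -0.002] 0.337
(547, -72, 6, 99.3) [-0.321  0.005 -0.002] 0.399
(549, -84, 6, 99.3) [-0.377 -0.019 -0.002] 0.399
```

Request:
servo_tool(series=[[[-0.03, 0.006, 0], 0.025, 0.07], [[-0.063, 0.013, 0], 0.055, 0.07], [[-0.098, 0.02, 0], 0.1, 0.07], [[-0.133, 0.027, 0], 0.15, 0.07], [[-0.165, 0.03, 0], 0.2, 0.07], [[-0.196, 0.034, 0], 0.26, 0.07], [[-0.23, 0.03, 0], 0.33, 0.07], [[-0.263, 0.026, 0], 0.38, 0.07], [[-0.295, 0.015, 0], 0.4, 0.07], [[-0.32, 0.005, 0], 0.4, 0.07]])

```text
time: 12.0
ee_pos: [0.5471, -0.0723, 0.0057]
tool_rot: [3.141, -0.0, 1.731]
contact_force: [-0.1, 0.7, 0.3]
grip_width: 0.07
gripper_force: 0.6
```

```bash
python3 - <<'E'
from h import *
p,_=ctrl.camera('top');q,_=ctrl.camera('side')
cv2.imwrite('pics/c4.png',np.hstack([cv2.resize(p[120:270,230:390],(400,375),interpolation=2),cv2.resize(q[170:300,220:390],(400,306),interpolation=2)[[*range(306)]+[0]*69]])[...,::-1])
fit('side','portal',(.547,-.072),.2,.0);fit('top','portal',(.547,-.072),.2,.0);fit('top','wall',(.447,-.16),.16);fit('top','pilaster',(.664,-.124),.16)
plan((549,-84,6,99.3),(557,-129,6,99.3))
E
```

```text
side portal xy mm [550.8 -70.3] yaw deg 9.16 err 0.094 dpx 5.1
top portal xy mm [542.3 -66.1] yaw deg 9.31 err 46.624 dpx 2.7
top wall xy mm [ 447.  -159.5] yaw deg 8.17 err 0.106 dpx 1.0
pilaster not found
t 12.3 tcp [546.8 -71.9   5.7] yaw 99.22 F [ 0.1  0.2 -0.5]
(549, -84, 6, 99.3) [-0.062  0.001 -0.002] -0.001
(557, -129, 6, 99.3) [-0.29   0.004 -0.002] -0.001
```

View pics/c4.png

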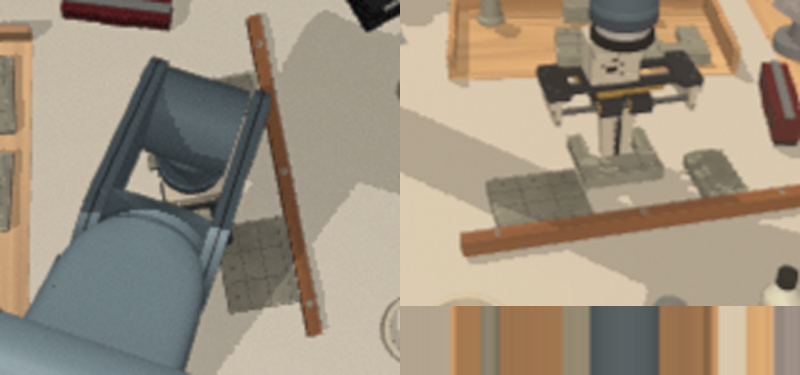

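The side crop shows the portal at (620,160), aligned with the gap between the wall at (540,195) and the pilaster at (713,172). Next is a straight approach.

Request:
servo_tool(series=[[[-0.04, 0, 0], 0, 0.07], [[-0.08, 0, 0], 0, 0.07], [[-0.12, 0, 0], 0, 0.07], [[-0.16, 0, 0], 0, 0.07], [[-0.2, 0, 0], 0, 0.07], [[-0.24, 0, 0], 0, 0.07], [[-0.275, 0, 0], 0, 0.07], [[-0.3, 0, 0], 0, 0.07], [[-0.315, 0, 0], 0, 0.07], [[-0.32, 0, 0], 0, 0.07]])

```text
time: 13.55
ee_pos: [0.5571, -0.1351, 0.0057]
tool_rot: [3.142, -0.0, 1.731]
contact_force: [0.4, 0.7, 0.5]
grip_width: 0.07
gripper_force: 0.5
```

Request:
servo_tool(series=[[[-0.004, 0, 0], 0, 0.07], [[-0.008, 0, 0], 0, 0.07], [[-0.012, 0, 0], 0, 0.07], [[-0.016, 0, 0], 0, 0.07], [[-0.02, 0, 0], 0, 0.07], [[-0.023, 0, 0], 0, 0.07], [[-0.026, 0, 0], 0, 0.07], [[-0.028, 0, 0], 0, 0.07], [[-0.03, 0, 0], 0, 0.07], [[-0.03, 0, 0], 0, 0.07]])

```text
time: 14.8
ee_pos: [0.5578, -0.1399, 0.0057]
tool_rot: [-3.141, -0.002, 1.732]
contact_force: [0.7, 6.3, 2.0]
grip_width: 0.067
gripper_force: 2.9
```

```bash
python3 - <<'E'
from h import *
q,_=ctrl.camera('side')
fit('side','portal',(.557,-.139),.16,.0)
plan((558.6,-141.3,6,99.3))
E
```

```text
side portal xy mm [ 558.5 -121. ] yaw deg 6.08 err 0.558 dpx 3.0
t 14.9 tcp [ 557.8 -139.9    5.7] yaw 99.21 F [0.6 5.2 3. ]
(558.6, -141.3, 6, 99.3) [-0.008  0.003 -0.002] -0.001
```

Coping is against the batten, at about 6 N. I'll ease the pressure and slide toward the wall section.

Request:
servo_tool(series=[[[0.004, 0, 0], 0, 0.07], [[0.004, -0.005, 0], 0, 0.07], [[0.004, -0.01, 0], 0, 0.07], [[0.004, -0.015, 0], 0, 0.07], [[0.004, -0.02, 0], 0, 0.07], [[0.004, -0.025, 0], 0, 0.07], [[0.004, -0.03, 0], 0, 0.07], [[0.004, -0.035, 0], 0, 0.07], [[0.004, -0.04, 0], 0, 0.07], [[0.004, -0.04, 0], 0, 0.07]])

```text
time: 16.15
ee_pos: [0.5505, -0.1411, 0.0057]
tool_rot: [3.141, -0.0, 1.731]
contact_force: [2.1, 5.4, -0.3]
grip_width: 0.071
gripper_force: 2.3
```

```bash
python3 - <<'E'
from h import *
p,_=ctrl.camera('top');q,_=ctrl.camera('side')
cv2.imwrite('pics/c5.png',np.hstack([cv2.resize(p[150:260,290:370],(320,440),interpolation=2),cv2.resize(q[215:285,240:370],(480,258),interpolation=2)[[*range(258)]+[0]*182]])[...,::-1])
plan()
E
```

```text
t 16.25 tcp [ 550.5 -141.1    5.7] yaw 99.2 F [2.3 4.8 0.4]
```

View pics/c5.png

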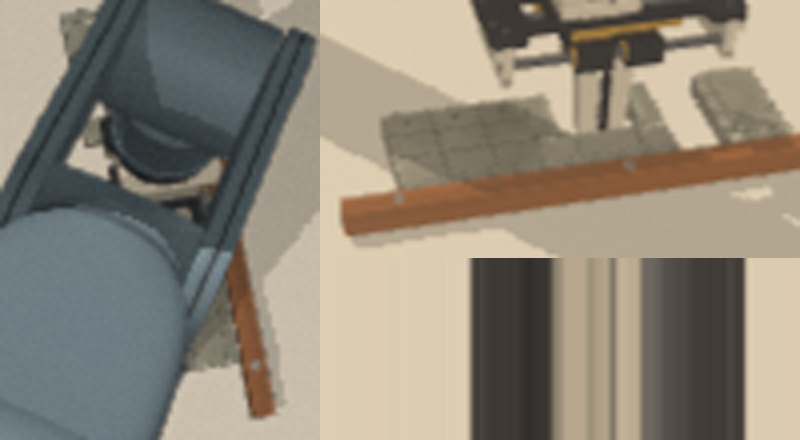

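The side crop shows the portal at (600,140), next to the wall's right edge at (550,110). I'll withdraw and check the fit from above.

Request:
servo_tool(series=[[[0.02, 0.01, 0], 0, 0.07], [[0.05, 0.015, 0], 0, 0.07], [[0.05, 0.015, -0.05], 0, 0.07], [[0.05, 0.015, -0.15], 0, 0.07], [[0.05, 0.015, -0.3], 0, 0.07], [[0.05, 0.015, -0.5], 0, 0.07], [[0.3, 0.015, -0.5], 0, 0.07], [[0.55, 0.015, -0.5], 0, 0.07], [[0.8, 0.015, -0.5], 0, 0.07], [[1.0, 0.015, -0.5], 0, 0.07]])

```text
time: 17.5
ee_pos: [0.5207, 0.058, 0.1066]
tool_rot: [3.14, 0.0, 1.732]
contact_force: [-0.0, -0.7, -0.0]
grip_width: 0.068
gripper_force: 0.0
```

```bash
python3 - <<'E'
from h import *
plan()
p,_=ctrl.camera('top');q,_=ctrl.camera('side')
cv2.imwrite('pics/c6.png',np.hstack([cv2.resize(p[140:260,295:370],(375,600),interpolation=2),cv2.resize(q[215:285,240:370],(420,226),interpolation=2)[[*range(226)]+[0]*374]])[...,::-1])
T=(.551,-.143)
fit('top','portal',T,.16);fit('top','wall',(.447,-.16),.16);fit('top','pilaster',(.664,-.124),.16)
fit('side','portal',T,.16)
E
```

```text
t 17.5 tcp [520.7  58.  106.6] yaw 99.24 F [-0.  -0.7 -0. ]
top portal xy mm [ 552.  -143.1] yaw deg 8.59 err 0.1 dpx 3.2
top wall xy mm [ 446.4 -160.5] yaw deg 8.63 err 0.058 dpx 0.8
top pilaster xy mm [ 664.2 -123.8] yaw deg 9.53 err 0.106 dpx 0.8
side portal xy mm [ 553.8 -119.9] yaw deg 7.31 err 0.444 dpx 2.4
```

View pics/c6.png

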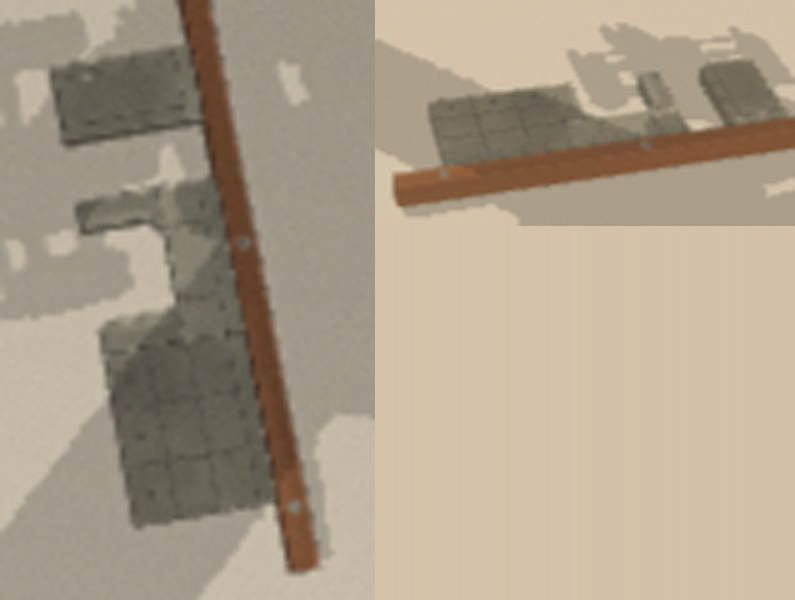

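The coping is flush along the batten. The gap to the wall's side could still be about 2 mm: the fits give 107 mm centre to centre against 105 nominal. I'll go back in and nudge it a little further.

Request:
servo_tool(series=[[[-0.25, 0, 0], 0, 0.07], [[-0.5, 0, 0], 0, 0.07], [[-0.75, 0, 0], 0, 0.07], [[-0.95, 0, 0], 0, 0.07], [[-0.95, 0, 0.1], 0, 0.07], [[-0.95, 0, 0.25], 0, 0.07], [[-0.95, 0, 0.4], 0, 0.07], [[-0.95, 0, 0.47], 0, 0.07], [[-0.95, 0, 0.5], 0, 0.07], [[-0.95, 0, 0.5], 0, 0.07]])

```text
time: 19.05
ee_pos: [0.5517, -0.1316, 0.006]
tool_rot: [3.141, 0.0, 1.731]
contact_force: [0.4, 0.3, 0.8]
grip_width: 0.065
gripper_force: 0.0
```

Request:
servo_tool(series=[[[-0.025, 0, 0], 0, 0.07], [[-0.04, -0.005, 0], 0, 0.07], [[-0.047, -0.01, 0], 0, 0.07], [[-0.047, -0.015, 0], 0, 0.07], [[-0.047, -0.018, 0], 0, 0.07], [[-0.047, -0.02, 0], 0, 0.07], [[-0.047, -0.022, 0], 0, 0.07], [[-0.047, -0.024, 0], 0, 0.07], [[-0.047, -0.026, 0], 0, 0.07], [[-0.047, -0.026, 0], 0, 0.07]])

```text
time: 20.3
ee_pos: [0.5477, -0.1412, 0.0056]
tool_rot: [-3.142, -0.0, 1.732]
contact_force: [1.0, 0.4, 0.1]
grip_width: 0.07
gripper_force: 0.0
```

```bash
python3 -c "
from h import *
plan()"
```

```text
t 20.3 tcp [ 547.7 -141.2    5.6] yaw 99.21 F [1.  0.4 0.1]
```

Request:
servo_tool(series=[[[0, -0.001, 0], 0, 0.07], [[0, -0.002, 0], 0, 0.07], [[0, -0.003, 0], 0, 0.07], [[0, -0.004, 0], 0, 0.07], [[0, -0.005, 0], 0, 0.07], [[0, -0.005, 0], 0, 0.07], [[0, -0.005, 0], 0, 0.07], [[0, -0.005, 0], 0, 0.07], [[0, -0.005, 0], 0, 0.07], [[0, -0.005, 0], 0, 0.07]])

```text
time: 21.55
ee_pos: [0.5468, -0.1414, 0.0056]
tool_rot: [-3.142, -0.0, 1.732]
contact_force: [-0.3, 1.0, -0.2]
grip_width: 0.069
gripper_force: 0.0
```

```bash
python3 -c "
from h import *
F=[]
for i in range(4):
    ctrl.camera('side');F.append(ctrl.get_state()['contact_force'])
print(np.mean(F,0).round(2));plan()"
```

```text
[-0.04  0.06  0.25]
t 21.75 tcp [ 546.8 -141.4    5.7] yaw 99.21 F [ 0.2 -0.   0.1]
```

Request:
servo_tool(series=[[[0, -0.002, 0], 0, 0.07], [[0, -0.004, 0], 0, 0.07], [[0, -0.006, 0], 0, 0.07], [[0, -0.008, 0], 0, 0.07], [[0, -0.009, 0], 0, 0.07], [[0, -0.01, 0], 0, 0.07], [[0, -0.01, 0], 0, 0.07], [[0, -0.01, 0], 0, 0.07], [[0, -0.01, 0], 0, 0.07], [[0, -0.01, 0], 0, 0.07]])

```text
time: 23.0
ee_pos: [0.5448, -0.1417, 0.0057]
tool_rot: [3.142, 0.0, 1.732]
contact_force: [2.4, 0.4, 0.8]
grip_width: 0.071
gripper_force: 0.8
```

```bash
python3 -c "
from h import *
F=[]
for i in range(4):
    ctrl.camera('side');F.append(ctrl.get_state()['contact_force'])
print(np.mean(F,0).round(2));plan()"
```

```text
[ 2.23  0.42 -0.15]
t 23.2 tcp [ 544.8 -141.7    5.7] yaw 99.21 F [2.5 0.6 0.1]
```

Request:
servo_tool(series=[[[0, 0.015, 0], 0, 0.07], [[0.03, 0.03, 0], 0, 0.07], [[0.05, 0.03, 0], 0, 0.07], [[0.05, 0.03, -0.1], 0, 0.07], [[0.05, 0.03, -0.3], 0, 0.07], [[0.05, 0.03, -0.5], 0, 0.07], [[0.35, 0.03, -0.5], 0, 0.07], [[0.6, 0.03, -0.5], 0, 0.07], [[0.85, 0.03, -0.5], 0, 0.07], [[1.0, 0.03, -0.5], 0, 0.07]])

```text
time: 24.45
ee_pos: [0.5175, 0.0591, 0.1056]
tool_rot: [-3.141, -0.0, 1.733]
contact_force: [0.4, 0.7, 0.5]
grip_width: 0.074
gripper_force: 0.0
```

```bash
python3 - <<'E'
from h import *
plan()
fs=[ctrl.camera('top')[0] for _ in range(6)]
p=np.mean(fs,0);p0=cv2.imread('pics/c6.png')[:, :375]
a=cv2.resize(p[140:260,295:370].astype(np.uint8)[...,::-1],(375,600),interpolation=2)
cv2.imwrite('pics/c7.png',np.hstack([p0,a]))
T=(.551,-.143)
for i in range(2):
    if i:ctrl.camera('top')
    fit('top','portal',T,.16);fit('top','wall',(.447,-.16),.16);fit('top','batten',(.5646,-.196),.16)
E
```

```text
t 24.45 tcp [517.5  59.1 105.6] yaw 99.31 F [0.4 0.7 0.5]
top portal xy mm [ 550.9 -142.5] yaw deg 9.74 err 0.125 dpx 3.2
top wall xy mm [ 446.7 -159.8] yaw deg 9.03 err 0.054 dpx 0.5
top batten xy mm [ 567.  -196.3] yaw deg 9.41 err 0.305 dpx 2.8
top portal xy mm [ 550.6 -142.7] yaw deg 9.99 err 0.125 dpx 2.7
top wall xy mm [ 447.  -159.7] yaw deg 9.87 err 0.043 dpx 0.5
top batten xy mm [ 566.6 -196. ] yaw deg 9.16 err 0.14 dpx 0.7
```

View pics/c7.png

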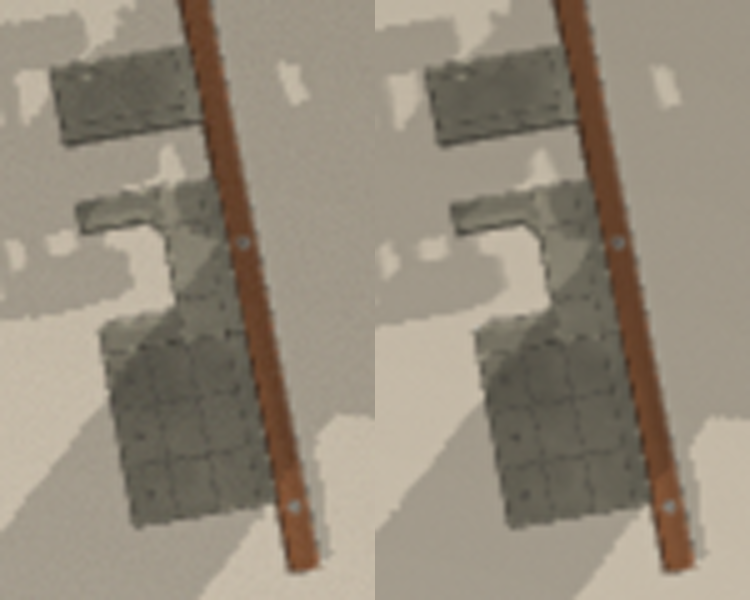

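The two views are almost identical, and the fits now give 105.0–105.6 mm centre to centre (nominal 105), so the portal is snug. One last light press on the lintel will square the coping on the batten.

Request:
servo_tool(series=[[[-0.25, 0, 0], 0, 0.07], [[-0.5, 0, 0], 0, 0.07], [[-0.75, 0, 0], 0, 0.07], [[-0.95, 0, 0], 0, 0.07], [[-0.95, 0, 0.1], 0, 0.07], [[-0.95, 0, 0.25], 0, 0.07], [[-0.95, 0, 0.4], 0, 0.07], [[-0.95, 0, 0.47], 0, 0.07], [[-0.95, 0, 0.5], 0, 0.07], [[-0.95, 0, 0.5], 0, 0.07]])

```text
time: 26.35
ee_pos: [0.5494, -0.131, 0.006]
tool_rot: [3.141, 0.0, 1.732]
contact_force: [0.8, 0.4, 0.3]
grip_width: 0.071
gripper_force: 0.0
```

Request:
servo_tool(series=[[[-0.02, 0, 0], 0, 0.07], [[-0.035, 0, 0], 0, 0.07], [[-0.045, 0, 0], 0, 0.07], [[-0.05, 0, 0], 0, 0.07], [[-0.052, 0, 0], 0, 0.07], [[-0.054, 0, 0], 0, 0.07], [[-0.056, 0, 0], 0, 0.07], [[-0.058, 0, 0], 0, 0.07], [[-0.058, 0, 0], 0, 0.07], [[-0.058, 0, 0], 0, 0.07]])

```text
time: 27.6
ee_pos: [0.5507, -0.1411, 0.0057]
tool_rot: [-3.141, -0.002, 1.732]
contact_force: [1.2, 5.9, 3.5]
grip_width: 0.075
gripper_force: 3.0
```

Request:
servo_tool(series=[[[0.02, 0, 0], 0, 0.07], [[0.05, 0, 0], 0, 0.07], [[0.05, 0, 0], 0, 0.07], [[0.05, 0, -0.1], 0, 0.07], [[0.05, 0, -0.3], 0, 0.07], [[0.05, 0, -0.5], 0, 0.07], [[0.35, 0, -0.6], 0, 0.07], [[0.6, 0, -0.6], 0, 0.07], [[0.85, 0, -0.6], 0, 0.07], [[1.0, 0, -0.6], 0, 0.07]])

```text
time: 28.85
ee_pos: [0.5183, 0.057, 0.1259]
tool_rot: [3.141, 0.0, 1.733]
contact_force: [0.6, 0.5, 0.6]
grip_width: 0.069
gripper_force: 0.0
```

```bash
python3 - <<'E'
from h import *
plan()
T=(.551,-.143)
for i in range(3):
    p=ctrl.camera('top')[0]
    a=fit('top','portal',T,.16);b=fit('top','wall',(.447,-.16),.16)
    d=(a-b)[:2]*1e3;t=np.radians(9.3);print('along',d@[np.cos(t),np.sin(t)],'n',d@[-np.sin(t),np.cos(t)])
fit('top','pilaster',(.664,-.124),.16)
p=p[...,::-1]
cv2.imwrite('pics/c8.png',cv2.resize(p[110:280,165:370],None,fx=3.5,fy=3.5,interpolation=2))
E
```

```text
t 28.85 tcp [518.3  57.  125.9] yaw 99.29 F [0.6 0.5 0.6]
top portal xy mm [ 551.1 -143.8] yaw deg 10.08 err 0.122 dpx 3.1
top wall xy mm [ 447.7 -158.2] yaw deg 9.66 err 0.05 dpx 0.9
along 104.42436259691667 n -2.4409236752963412
top portal xy mm [ 550.4 -142.8] yaw deg 9.04 err 0.092 dpx 2.6
top wall xy mm [ 446.1 -159.4] yaw deg 9.01 err 0.047 dpx 0.9
along 105.63628199832675 n -0.49753369995305424
top portal xy mm [ 550.  -143.3] yaw deg 7.63 err 0.206 dpx 3.2
top wall xy mm [ 447.3 -159.3] yaw deg 8.46 err 0.049 dpx 0.3
along 104.0043958324949 n -0.8117440523068613
top pilaster xy mm [ 664.9 -125.9] yaw deg 9.4 err 0.056 dpx 0.7
```

View pics/c8.png

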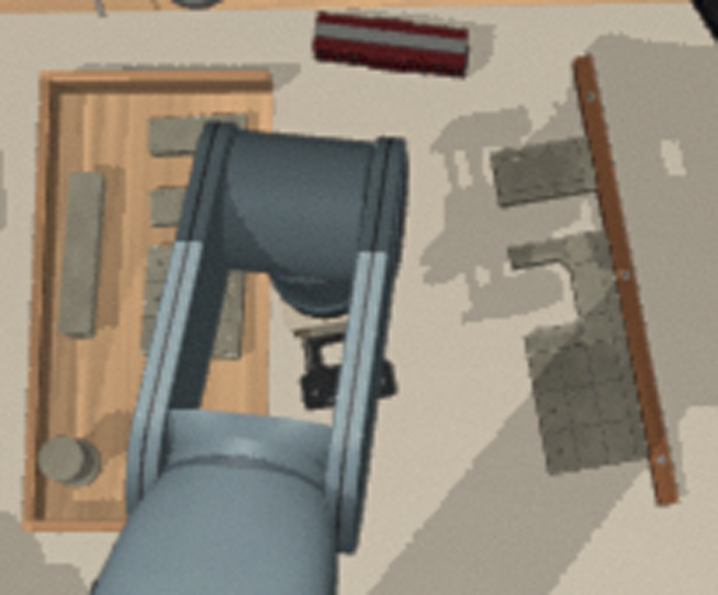

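The portal sits at (560,290), against the batten and against the wall at (585,400). The pilaster at (545,170) and the castings in the tray haven't moved. I'll hand it in.

```bash
python3 -c "
from workcell import ctrl
print(ctrl.hand_in())"
```

```text
the job is handed in; nothing more can be done
None
```

I drew the wide-mouthed portal out flat and handed the job in at about 29 s: its coping is against the batten and its side is against the wall section to within the roughly 1 mm the camera can resolve, and nothing else appears to have moved.

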